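# Lever open the drive cover of a bench sander

### The job

Slide the clear guard on top of the sander's drive housing fully open to the robot's left, then take the orange-handled scraper from its wooden stand, push its blade into the slot at the front edge of the red cover and lever the cover up, and swing it on until it stands fully upright and open. Touch the cover with the scraper only, never with the fingers. Finally leave the scraper standing in the slot of its stand as you found it, and do not disturb the other things on the bench.

Things in the scene. Friction and masses are not known exactly. Their poses are not given: they have to be found in the camera images.
- sander: Grey drive housing, fixed, 190 (x) x 300 (y) x 70 mm high; motor and sanding disc behind it (x 75 to 225, y -195 to 110, up to 155 mm high). Origin: centre of its underside; x away from the front face, y to the left seen from the front, z up. Rails 8 mm wide, 6 mm high run along y on its top at x = -86 and +86 mm. The red cover lies flush in its right half over a cavity whose floor is at z = 8 mm.
- slot (a point): Centre of the pry slot's mouth (at z 70 mm, level with the housing's top; sander's axes): 12 mm wide (x, from the housing's front rim to the cover's edge), 54 mm long (y). The cavity runs on beneath the cover: a blade pointing down and away from the front, 30 to 45 degrees from vertical, passes under the cover's edge; pushed straight down it only enters the cavity.
- cover (a joint): Hinge of the red cover: 0 shut, grows as its front edge rises; stop at 1.75 rad. Upright at 1.57. Stiff hinge (0.25 N m of friction): it stays where it is left.
- cover_edge (a point): Middle of the cover's front (free) edge, at mid thickness. The cover is a 4 mm red plate, 110 mm from hinge to this edge, 99 mm wide, 150 g; its top is level with the housing's top when shut. The point moves with the cover, its x axis points from the edge to the hinge.
- cover_hinge (a point): Middle of the cover's hinge axis (along y), 68 mm above the bench, at sander x = 65, y = -70 mm.
- guard (a joint): Slide of the clear guard: 0 shut (over the cover), grows as it goes to the left (sander +y); stop at 0.14 m, fully open. Friction about 2 N; it stays where it is left.
- guard_grip (a point): Point on the guard's yellow grip, 10 mm below the middle of its top. The grip is an upright tab 50 (x) x 14 (y) mm, rising 32 mm from the middle of the clear plate's top (z 80 mm) to z 112 mm. The plate, 184 (x) x 130 (y) x 4 mm, lies on the rails. Sander's axes.
- stand: Plywood block, fixed, 80 (x) x 90 (y) x 70 mm high, with an upright slot in its middle 16 (x) x 40 (y) mm, 64 mm deep. Origin: centre of its underside, z up.
- scraper: Scraper 138 mm long, 120 g. Origin: middle of the blade's tip edge; z from the tip up the handle, x normal to the flat blade, y along its edge. Blade 60 mm long, 26 wide (y), 2.5 thick (x); black collar 30 (x) x 34 (y) at z 60 to 66; orange handle 18 (x) x 24 (y) at z 66 to 138. Starts upright, blade down in the stand's slot, collar on the stand's top (tip 10 mm above the bench).
- screw_jar: Bystander: jar with a green cap, 64 mm across, 85 mm high, origin under its centre.
- wrench: Bystander: steel wrench lying flat on the bench.
- paint_can: Bystander: paint can, 90 mm across, 110 mm high, origin under its centre.
- mug: Bystander: blue mug, 80 mm across, 90 mm high, origin under its centre.
- screwdriver: Bystander: screwdriver lying flat on the bench.
- tape_measure: Bystander: yellow tape measure, 70 x 35 x 65 mm, origin under its centre.
Mind the look-alikes: they are no part of the job. Leave any blue or turquoise look-alike of the scraper alone.

How it is judged:
By the outcome, as a careful person would: the job done as asked, in the order asked, and still so for the second after the job is handed in, with the robot touching nothing.
It also fails if it takes over 67 s, if anything falls off the work surface, if the arm or the gripper's body presses on something with over 40 N, if the wrist force passes 120 N, or if a joint passes its speed limit or range.

### The arm

A 7-joint arm with a two-finger parallel gripper is mounted at the origin on the work surface. World frame = base frame: x ahead of the robot, y to its left, z up, the work surface at z = 0. Lengths are in mm, angles in rad, forces in N, time in s.
With the tool pointing down it reaches from about 425 to 925 mm from the base axis. Payload 6.8 kg.
Tool frame: the origin (TCP) lies at the very end of the fingers, on their centre line; the grasp point (between the pads) lies behind it (tcp_to_grasp is the z of the grasp point in the tool frame, in mm); z points along the fingers, y is the direction in which the jaws open and shut (so a half turn about z gives the same grasp; the last joint's range is limited). The gripper opens to 85 mm and grips with 20 to 120 N. Pads are 22 mm wide; open, the fingers measure 114 mm over their backs; the gripper's body (76 mm by 85 mm) begins 54 mm behind the grasp point. The pads swing forward as they close: fully open they stand 13 mm farther back than shut.
Start: joints at [-1.412, 0.477, 0.022, 1.555, -0.011, 1.109, -0.083], TCP at [177.957, 651.136, 231.308] pointing down, gripper open.
Joint ranges: [-2.96, 2.96], [-0.34, 2.1], [-1.41, 1.46], [0.24, 2.44], [-1.37, 4.51], [0.17, 1.92], [-2.96, 2.96]. Speed limits (rad/s): [2.39, 2.39, 3.14, 3.14, 3.14, 3.14, 3.14].

### API

Orientations are given as a unit quaternion [x, y, z, w].
In Python, from plant import * gives the robot as it stands. The module is installed in compiled form; this text tells all that it offers.
- The arm moves only by the shell command python3 -m handwheel 'ROWS'. ROWS is JSON, a list that holds one entry, the list of rows, each a list of 5 numbers: the shift along the tool's x, y, z in cm, then the turn about the tool's z in degrees, then the opening, from 0 (shut) to 1 (fully open). In form: [[[x, y, z, twist, gripper], ...]]. A call has 1 to 12 rows; each row is the pose to reach, as a shift and turn from the pose commanded when the call began, along the tool's axes at that moment; what a row does not reach only later rows make up. A row lasts 1/12 s, in which the tool goes at most 41.7 mm and 7.16 degrees, less where a joint would pass 70% of its speed; a pose out of reach is approached as far as the arm can. A call with a gripper value outside its range is refused whole. The fingers move at their own pace and stop on an object; the grip force is fixed at half the most. Time passes only in rows, so rows that repeat a pose let the fingers close. It gives the time, the measured TCP pose, the force and the opening at its end, in the units of the state.
- get_obs(): the state, without advancing time (a new reading comes with each control period).
- snapshot(name): name is "scene" or "top"; returns a dict with "img" (480x640x3 uint8, red, green, blue), "range_z" (480x640 float32, mm along the optical axis (not along the pixel's ray), 0 where there is no reading), "fx", "fy", "cx", "cy" (pixels), "xyz" and "orientation" of the camera in the world. Camera axes: x right, y down, z forward; pixel columns grow to the right and rows downward; lengths in mm; the calibration is good to about 2 mm. A picture is of the moment at which its call begins.
- close_job(): hands the job in, once; it reports no verdict.
The state is a dict: "time_s": time; "joints": joint angles; "joint_velocities": joint speeds; "joint_torque": joint torques, N m; "position": TCP position; "ee_rot": TCP orientation; "force": force on the tool from outside, world axes, zero at the start; "wrist_torque": the same for the moment, N m; "opening": finger opening in mm.
Only numpy, scipy, OpenCV 4.12 (cv2) and the standard library are available. Lean on these libraries where they do the work, as an engineer would, in place of code of your own. Each camera call takes 0.05 s, during which the arm holds its last target. There are 200 camera calls.

## Working session

There is one attempt and no reset: what is moved stays moved. The work goes in short steps, Python scripts to look and compute and a shell command to move; the robot and the scene stay as the last step left them, time stands still between calls to the robot, and variables do not carry over. Pictures are saved under pics/ and viewed, about 8 in all and at most 12, crops included, and the job is handed in when it is done.

```bash
mkdir -p pics
cat > h.py <<'E'
from plant import *
import numpy as np, cv2
from scipy.spatial.transform import Rotation as R
def snap(n,save=None):
    s=snapshot(n)
    if save: cv2.imwrite(f'pics/{save}.png',cv2.cvtColor(s['img'],cv2.COLOR_RGB2BGR))
    return s
def ray(s,u,v):
    d=np.stack([(np.asarray(u,float)-s['cx'])/s['fx'],(np.asarray(v,float)-s['cy'])/s['fy'],np.ones_like(np.asarray(u,float))],-1)
    return d@R.from_quat(s['orientation']).as_matrix().T
def plane(s,u,v,z):
    d=ray(s,u,v); o=np.array(s['xyz']); return o+d*((z-o[2])/d[...,2])[...,None]
def cloud(s):
    v,u=np.mgrid[0:480,0:640]; P=np.array(s['xyz'])+ray(s,u,v)*s['range_z'][...,None]
    P[s['range_z']<=0]=np.nan; return P
E
python3 - <<'E'
from h import *
np.set_printoptions(precision=3,suppress=True)
print(get_obs())
for n in('scene','top'):
    s=snap(n,n+'0'); np.savez(n+'0.npz',**s)
    print(n,s['xyz'],s['orientation'],s['fx'],s['cx'],s['cy'],(s['range_z']>0).mean())
E
```

```text
{'time_s': 0.0, 'joints': array([-1.412,  0.478,  0.022,  1.556, -0.012,  1.109, -0.083]), 'joint_velocities': array([-0.   , -0.   , -0.003,  0.001,  0.   ,  0.   , -0.   ]), 'joint_torque': array([  0.   , -59.646,   1.608, -28.121,   0.012,   0.009,   0.   ]), 'position': array([177.789, 650.53 , 230.302]), 'ee_rot': array([ 0.133,  0.991, -0.001, -0.   ]), 'force': array([ 0.157,  0.016, -0.094]), 'wrist_torque': array([0.015, 0.008, 0.006]), 'opening': 85.31176024206121}
scene [1231.632  868.15   852.887] [ 0.308  0.831 -0.434 -0.161] 588.829073094745 319.39350888772873 239.1962936561622 0.9907584635416666
top [ 306.218   29.165 1422.639] [-0.7    0.71  -0.044  0.059] 554.0807479791212 323.93503779264813 233.2823645621321 0.9958951822916666
```

View pics/scene0.png

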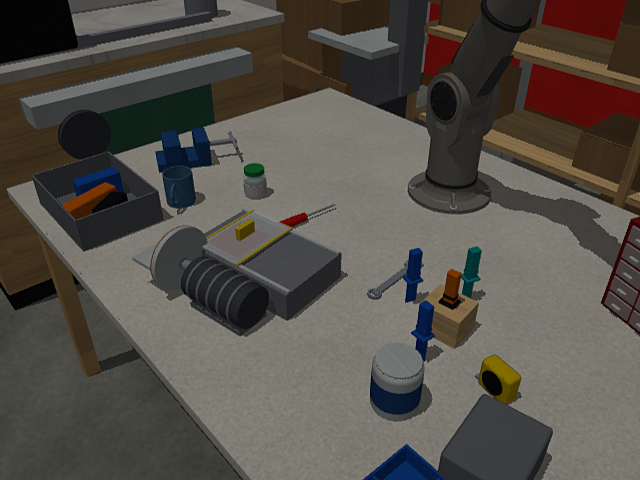

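View pics/top0.png

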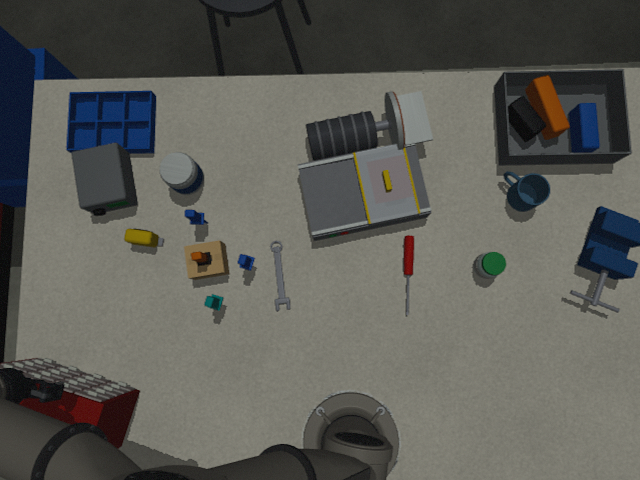

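```bash
cat > m.py <<'E'
from h import *
np.set_printoptions(precision=1,suppress=True)
s=dict(np.load('top0.npz')); P=cloud(s); Z=P[...,2]; img=s['img']
hsv=cv2.cvtColor(img,cv2.COLOR_RGB2HSV)
print('bench z',np.nanmedian(Z[300:340,300:380]), 'stool')
def rect(mask,z,roi,name):
    m=np.zeros((480,640),np.uint8); u0,v0,u1,v1=roi; m[v0:v1,u0:u1]=mask[v0:v1,u0:u1]*255
    m=cv2.morphologyEx(m,cv2.MORPH_OPEN,np.ones((3,3)))
    c=max(cv2.findContours(m,0,2)[0],key=cv2.contourArea)[:,0]
    W=plane(s,c[:,0],c[:,1],z)[:,:2].astype(np.float32)
    r=cv2.minAreaRect(W); print(name,'px',c.min(0),c.max(0),'rect',np.array(r[0]),np.array(r[1]),r[2],'corners',cv2.boxPoints(r).round().tolist(),'z',np.nanmedian(Z[m>0]))
rect((Z>62)&(Z<92),70,(285,130,445,250),'housing')
rect((Z>62)&(Z<78),70,(170,230,240,290),'stand')
org=(hsv[...,0]<16)&(hsv[...,1]>150)&(hsv[...,2]>60)
rect(org,148,(170,230,240,290),'orange(all)')
rect(org&(Z>140),148,(170,230,240,290),'orange top')
yel=(hsv[...,0]>20)&(hsv[...,0]<35)&(hsv[...,1]>150)
rect(yel&(Z>95),112,(370,160,410,210),'tab')
rect(yel,112,(376,165,400,195),'tabcol')
for n,roi in dict(bl1=(180,200,210,228),bl2=(235,250,260,275),tq=(200,290,228,315),can=(155,145,210,205),sdr=(400,230,420,320),).items():
    u0,v0,u1,v1=roi; q=P[v0:v1,u0:u1].reshape(-1,3); q=q[q[:,2]>10]; print(n,np.nanmin(q,0),np.nanmax(q,0))
big=lambda im,r,f:cv2.resize(im[r[1]:r[3],r[0]:r[2]],None,fx=f,fy=f,interpolation=cv2.INTER_CUBIC)
b=cv2.cvtColor(img,cv2.COLOR_RGB2BGR); sc=cv2.imread('pics/scene0.png')
A=big(b,(290,85,440,245),4);B=np.vstack([big(b,(170,200,270,320),3)]);
C=np.zeros((640,800,3),np.uint8);C=np.zeros((600,800,3),np.uint8)
C[:400,:375]=big(b,(290,85,440,245),2.5);C[:420,400:750]=big(b,(170,200,270,320),3.5)
C[425:600,0:350]=big(sc,(350,240,490,310),2.5); 
cv2.imwrite('pics/crop1.png',C)
E
python3 m.py
```

```text
bench z 0.8903360528981921 stool
housing px [298 130] [431 237] rect [636.  -62.1] [222.  347.2] 11.05452823638916 corners [[494.0, 87.0], [560.0, -254.0], [778.0, -211.0], [712.0, 130.0]] z 75.0460160510446
stand px [184 241] [223 277] rect [445.7 355. ] [80.9 91.6] 8.67293930053711 corners [[399.0, 394.0], [413.0, 304.0], [493.0, 316.0], [479.0, 406.0]] z 70.84003242573249
orange(all) px [191 252] [201 259] rect [446.2 353.9] [16.6 23.4] 1.1527743339538574 corners [[438.0, 365.0], [438.0, 342.0], [455.0, 342.0], [454.0, 366.0]] z 148.10114243468024
orange top px [192 252] [201 259] rect [446.1 352.6] [21.2 16.3] 89.1678466796875 corners [[438.0, 342.0], [454.0, 342.0], [454.0, 363.0], [438.0, 363.0]] z 148.10628160607018
tab px [383 170] [391 190] rect [626.5 -96.6] [50.9 14.5] 10.999680519104004 corners [[600.0, -94.0], [603.0, -109.0], [653.0, -99.0], [650.0, -85.0]] z 112.22032567002691
tabcol px [383 170] [391 191] rect [625.8 -97. ] [52.3 15.1] 10.996286392211914 corners [[599.0, -95.0], [602.0, -109.0], [653.0, -99.0], [650.0, -85.0]] z 112.0358202348491
bl1 [533.6 358.8  10.1] [562.5 419.8 143.6]
bl2 [417.  232.1  56.8] [454.4 267.7 145.4]
tq [320.9 308.1  10.8] [360.  346.8 143. ]
can [614.  368.8  10. ] [751. 492. 120.]
sdr [ 305.6 -178.1   10.4] [ 503.4 -140.2   32.5]
```

View pics/crop1.png

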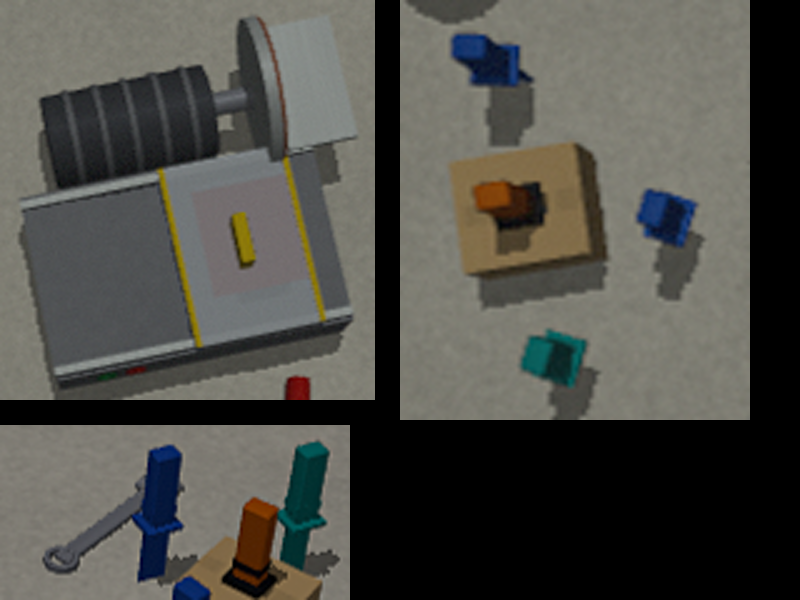

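```bash
cat >> h.py <<'E'
TAB=np.array([626.2,-96.8]); SY=np.radians(11.0)
def sw(x,y,z=0):  # sander axes -> world
    o=TAB+70*np.array([-np.sin(SY),np.cos(SY)]); c,s_=np.cos(SY),np.sin(SY)
    return np.array([o[0]+c*x-s_*y,o[1]+s_*x+c*y,z])
def to(t,yaw=None):
    o=get_obs(); M=R.from_quat(o['ee_rot']).as_matrix()
    l=M.T@(np.array(t)-o['position'])/10; cur=np.degrees(np.arctan2(-M[0,1],M[1,1]))
    print('local cm',l.round(2),'twist',None if yaw is None else round(cur-yaw,1),'yaw',cur.round(1),'tilt z',M[:,2].round(3))
E
python3 -c "
from h import *
print(sw(0,-105,90)); to(sw(0,-105,230),11.0)"
```

```text
[ 632.87831484 -131.15695142   90.        ]
local cm [-64.51 -63.41   0.15] twist -26.3 yaw -15.3 tilt z [-0.    -0.002 -1.   ]
```

```bash
python3 -m handwheel '[[[-32,-31.5,0,-13,0],[-32,-31.5,0,-13,0],[-32,-31.5,0,-13,0],[-32,-31.5,0,-13,0],[-32,-31.5,0,-13,0],[-32,-31.5,0,-13,0],[-32,-31.5,0,-13,0],[-32,-31.5,0,-13,0],[-32,-31.5,0,-13,0],[-32,-31.5,0,-13,0],[-32,-31.5,0,-13,0],[-32,-31.5,0,-13,0]]]'; python3 -c "
from h import *
to(sw(0,-105,230),11.0)"
```

```text
time_s: 1.1
position: [406.8, 255.8, 231.2]
ee_rot: [0.025, 1.0, -0.001, 0.0]
force: [0.0, 0.1, 0.1]
opening: -0.5
local cm [-24.52 -37.51   0.24] twist -13.9 yaw -2.9 tilt z [ 0.001 -0.003 -1.   ]
```

```bash
python3 -m handwheel '[[[-24.4,-37.5,0,-13.5,0],[-24.4,-37.5,0,-13.5,0],[-24.4,-37.5,0,-13.5,0],[-24.4,-37.5,0,-13.5,0],[-24.4,-37.5,0,-13.5,0],[-24.4,-37.5,0,-13.5,0],[-24.4,-37.5,0,-13.5,0],[-24.4,-37.5,0,-13.5,0],[-24.4,-37.5,0,-13.5,0],[-24.4,-37.5,0,-13.5,0],[-24.4,-37.5,0,-13.5,0],[-24.4,-37.5,0,-13.5,0]]]'; python3 -c "
from h import *
to(sw(0,-105,90),11.0)"
```

```text
time_s: 2.1
position: [634.0, -130.7, 231.0]
ee_rot: [-0.093, 0.996, -0.003, 0.0]
force: [0.2, -1.2, 1.2]
opening: -0.1
local cm [ 0.12  0.06 14.1 ] twist -0.3 yaw 10.7 tilt z [ 0.001 -0.006 -1.   ]
```

Now down beside the tab, then push left.

```bash
python3 -m handwheel '[[[0.1,0,7,-0.3,0],[0.1,0,11,-0.3,0],[0.1,0,14,-0.3,0],[0.1,0,14,-0.3,0],[0.1,0,14,-0.3,0],[0.1,0,14,-0.3,0]]]'; python3 -m handwheel '[[[0,1,0,0,0],[0,2,0,0,0],[0,4,0,0,0],[0,6,0,0,0],[0,8,0,0,0],[0,10,0,0,0],[0,12,0,0,0],[0,13,0,0,0],[0,14,0,0,0],[0,14,0,0,0]]]';python3 -c "
from h import *
to(sw(0,70,90),11.0)"
```

```text
time_s: 2.6
position: [631.0, -121.4, 90.6]
ee_rot: [-0.1, 0.995, 0.0, -0.001]
force: [0.1, -0.7, 0.4]
opening: 0.1
time_s: 3.43
position: [607.1, 5.9, 93.7]
ee_rot: [-0.097, 0.995, -0.006, 0.004]
force: [9.7, -23.0, -6.3]
opening: -0.4
local cm [0.08 3.56 0.32] twist 0.2 yaw 11.2 tilt z [ 0.01  -0.012 -1.   ]
```

```bash
python3 -m handwheel '[[[0,0,0,0,0],[0,0,0,0,0],[0,0,0,0,0]]]'
python3 - <<'E'
from h import *
s=snap('top','t1'); to(sw(0,70,90),11)
b=cv2.imread('pics/t1.png')[80:250,280:450]; cv2.imwrite('pics/t1c.png',cv2.resize(b,None,fx=3.5,fy=3.5,interpolation=2))
E
```

```text
time_s: 3.68
position: [607.0, 5.9, 93.6]
ee_rot: [-0.097, 0.995, -0.005, 0.004]
force: [8.7, -22.0, -5.6]
opening: 0.4
local cm [0.08 3.56 0.32] twist 0.1 yaw 11.1 tilt z [ 0.009 -0.01  -1.   ]
```

View pics/t1c.png

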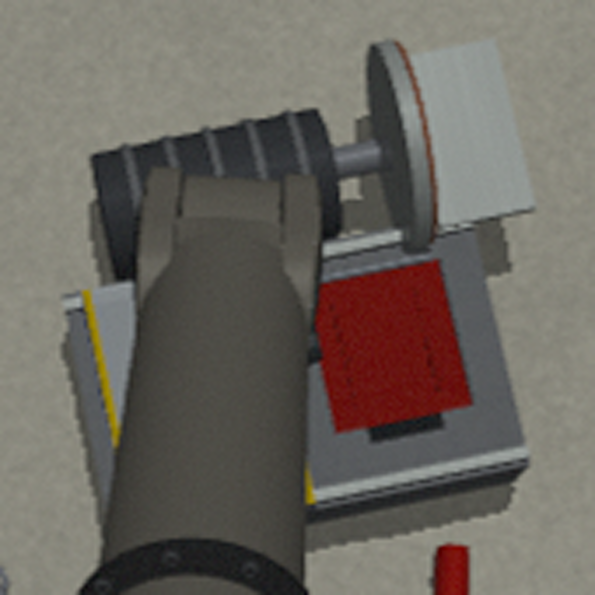

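```bash
python3 -m handwheel '[[[0,-1,0,0,0],[0,-2,0,0,0],[0,-2,-4,0,0],[0,-2,-8,0,0],[0,-2,-14,0,0],[0,-2,-14,0,0]]]'; python3 -m handwheel '[[[9.1,39.1,0,2,0.5],[9.1,39.1,0,2,0.5],[9.1,39.1,0,2,0.5],[9.1,39.1,0,2,0.5],[9.1,39.1,0,2,0.5],[9.1,39.1,0,2,0.5],[9.1,39.1,0,2,0.5],[9.1,39.1,0,2,0.5],[9.1,39.1,0,2,0.5],[9.1,39.1,0,2,0.5],[9.1,39.1,0,2,0.5],[9.1,39.1,0,2,0.5]]]'
python3 - <<'E'
from h import *
np.set_printoptions(precision=1,suppress=True)
s=snap('top','t2'); P=cloud(s);Z=P[...,2];hsv=cv2.cvtColor(s['img'],cv2.COLOR_RGB2HSV)
def rect(m,z,name):
    m=m.astype(np.uint8); m[:130]=0;m[250:]=0;m[:,:290]=0;m[:,445:]=0
    m=cv2.morphologyEx(m,cv2.MORPH_OPEN,np.ones((2,2)))
    c=max(cv2.findContours(m,0,2)[0],key=cv2.contourArea)[:,0]
    r=cv2.minAreaRect(plane(s,c[:,0],c[:,1],z)[:,:2].astype(np.float32)); print(name,c.min(0),c.max(0),np.array(r[0]),r[1],r[2],cv2.boxPoints(r).tolist())
yel=(hsv[...,0]>20)&(hsv[...,0]<35)&(hsv[...,1]>150)
rect(yel&(Z>95),112,'tab'); print('expected tab open',sw(0,70))
red=((hsv[...,0]<8)|(hsv[...,0]>172))&(hsv[...,1]>140)&(Z>55)
rect(red,70,'cover'); print('expected cover centre',sw(10,-70))
dark=(hsv[...,2]<60); dark[:195]=0;dark[:,:380]=0;dark[:,412:]=0;dark[215:]=0
rect(dark,70,'slot'); print('expected slot',sw(-51,-70))
to([446,354,150],8.7); print(get_obs()['opening'])
E
```

```text
time_s: 4.23
position: [609.8, -3.3, 237.8]
ee_rot: [-0.101, 0.995, 0.001, 0.004]
force: [0.5, -0.7, 0.7]
opening: -0.1
time_s: 5.23
position: [438.3, 363.5, 232.0]
ee_rot: [-0.086, 0.996, 0.001, -0.0]
force: [0.5, -0.3, -0.3]
opening: 42.6
tab [333 182] [341 201] [600.3  23.8] (49.422725677490234, 12.502279281616211) 10.897212982177734 [[574.8995361328125, 25.251399993896484], [577.2630615234375, 12.974563598632812], [625.7945556640625, 22.317813873291016], [623.4310302734375, 34.59465026855469]]
expected tab open [599.5  40.6   0. ]
cover [368 156] [414 203] [ 637.8 -112.2] (109.75181579589844, 98.22005462646484) 11.066678047180176 [[574.4991455078125, -74.53842163085938], [593.3526611328125, -170.93202209472656], [701.0635986328125, -149.86502075195312], [682.2100830078125, -53.47142028808594]]
expected cover centre [636.  -94.9   0. ]
slot [386 199] [407 206] [ 578.6 -123.7] (10.864264488220215, 52.52779006958008) 10.550832748413086 [[568.4098510742188, -98.90205383300781], [578.0281372070312, -150.541748046875], [588.7086791992188, -148.5524139404297], [579.0903930664062, -96.9127197265625]]
expected slot [ 576.1 -106.5    0. ]
local cm [-0.5 -0.8  8.2] twist 0.9 yaw 9.6 tilt z [ 0.  0. -1.]
42.70259494064303
```

```bash
sed -i 's/^TAB=.*/TAB=np.array([628.0,-114.1]); SY=np.radians(11.0)/' h.py; python3 -c "
from h import *
import plant
print([n for n in dir(plant) if not n.startswith('__')]); print(globals().get('tcp_to_grasp'))
to([446,353.7,115],8.7);print(get_obs()['joint_velocities'].round(3), sw(-51,-70))"
```

```text
['Unreachable', 'close_job', 'get_obs', 'snapshot', 'tcp_to_grasp']
-18.700000000000003
local cm [-0.5  -0.88 11.69] twist 0.9 yaw 9.6 tilt z [ 0.     0.001 -1.   ]
[ 0.029 -0.003  0.033  0.011  0.003 -0.     0.   ] [ 577.93701364 -123.83125876    0.        ]
```

```bash
python3 -m handwheel '[[[-0.5,-0.9,2,0.9,0.5],[-0.5,-0.9,4,0.9,0.5],[-0.5,-0.9,4,0.9,0.5]]]'; python3 -c "
from h import *
to([446,353.7,109],8.7)"
```

```text
time_s: 5.53
position: [446.0, 349.3, 188.5]
ee_rot: [-0.073, 0.997, -0.002, -0.002]
force: [-0.6, -0.1, -1.0]
opening: 42.9
local cm [-0.1   0.46  7.95] twist -0.3 yaw 8.4 tilt z [-0.004 -0.004 -1.   ]
```

```bash
python3 -m handwheel '[[[0,0.2,3,0,0.5],[0,0.2,6,0,0.5],[0,0.2,7.9,0,0.5],[0,0.2,7.9,0,0.5],[0,0.2,7.9,0,0.5]]]'; python3 -c "
from h import *
to([446,353.7,109],8.7)"
```

```text
time_s: 5.95
position: [446.7, 354.0, 112.7]
ee_rot: [-0.075, 0.997, -0.0, -0.0]
force: [0.6, 0.3, 0.9]
opening: 42.5
local cm [ 0.07 -0.02  0.37] twist -0.2 yaw 8.5 tilt z [-0.001 -0.001 -1.   ]
```

```bash
python3 -m handwheel '[[[0,0,0.3,0,0.5],[0,0,0.3,0,0],[0,0,0.3,0,0],[0,0,0.3,0,0],[0,0,0.3,0,0],[0,0,0.3,0,0]]]'; python3 -m handwheel '[[[0,0,-2,0,0],[0,0,-5,0,0],[0,0,-8,0,0],[0,0,-11,0,0],[0,0,-14,0,0],[0,0,-14,0,0]]]';  python3 -c "
from h import *
to(np.array(sw(-54,-70,250)),11)"
```

```text
time_s: 6.45
position: [447.4, 355.3, 110.9]
ee_rot: [-0.075, 0.997, 0.001, 0.001]
force: [-0.6, -1.6, 6.1]
opening: 23.5
time_s: 6.95
position: [449.1, 356.8, 256.1]
ee_rot: [-0.075, 0.997, 0.004, 0.004]
force: [0.8, 0.6, -0.3]
opening: 23.5
local cm [ -5.26 -49.47   0.32] twist -2.4 yaw 8.6 tilt z [ 0.007  0.008 -1.   ]
```

```bash
python3 -m handwheel '[[[-5.3,-49.5,0,-2.4,0],[-5.3,-49.5,0,-2.4,0],[-5.3,-49.5,0,-2.4,0],[-5.3,-49.5,0,-2.4,0],[-5.3,-49.5,0,-2.4,0],[-5.3,-49.5,0,-2.4,0],[-5.3,-49.5,0,-2.4,0],[-5.3,-49.5,0,-2.4,0],[-5.3,-49.5,0,-2.4,0],[-5.3,-49.5,0,-2.4,0],[-5.3,-49.5,0,-2.4,0],[-5.3,-49.5,0,-2.4,0]]]'; python3 -m handwheel '[[[0,0,1,0,0],[0,0,2,0,0],[0,0,3,0,0],[0,0,4,0,0],[0,0,5,0,0],[0,0,5,0,0],[0,0,5,0,0]]]';  python3 - <<'E'
from h import *
to(np.array(sw(-53,-70,181)),11)
s=snap('top','t3'); b=cv2.imread('pics/t3.png')[130:260,340:440]
s2=snap('scene','s3'); c=cv2.imread('pics/s3.png')[120:320,140:360]
C=np.zeros((600,800,3),np.uint8); C[:520,:400]=cv2.resize(b,None,fx=4,fy=4,interpolation=2)
c=cv2.resize(c,(400,364),interpolation=2);C[:364,400:]=c; cv2.imwrite('pics/c3.png',C)
E
```

```text
time_s: 7.95
position: [572.9, -129.0, 249.4]
ee_rot: [-0.096, 0.995, 0.0, 0.0]
force: [1.7, -0.3, -1.9]
opening: 23.2
time_s: 8.53
position: [572.5, -125.6, 198.6]
ee_rot: [-0.097, 0.995, 0.0, -0.001]
force: [0.1, 0.5, -1.2]
opening: 23.4
local cm [-0.37  0.07  1.75] twist 0.1 yaw 11.1 tilt z [-0.002  0.    -1.   ]
```

View pics/c3.png

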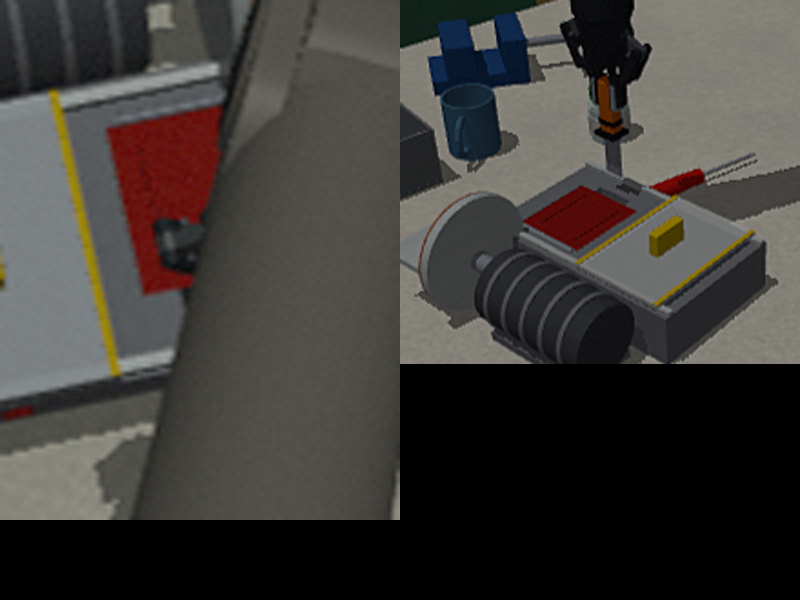

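```bash
cat >> h.py <<'E'
def scr(cx=None):
    """scraper points (scene view) in sander axes: median per height along plan position, visible side"""
    s=snap('scene'); P=cloud(s).reshape(-1,3); hsv=cv2.cvtColor(s['img'],cv2.COLOR_RGB2HSV).reshape(-1,3)
    o=sw(0,0); d=P-o; c,n=np.cos(SY),np.sin(SY); Q=np.c_[d[:,0]*c+d[:,1]*n,-d[:,0]*n+d[:,1]*c,P[:,2]]
    og=(hsv[:,0]<16)&(hsv[:,1]>150)&(hsv[:,2]>50)
    return Q,og
def sp(t):
    d=np.asarray(t)-sw(0,0); c,n=np.cos(SY),np.sin(SY); return np.array([d[0]*c+d[1]*n,-d[0]*n+d[1]*c,d[2]])
E
python3 - <<'E'
from h import *
np.set_printoptions(precision=1,suppress=True)
Q,og=scr(); t=sp(get_obs()['position']); print('tcp sander',t)
near=(np.abs(Q[:,0]-t[0])<35)&(np.abs(Q[:,1]-t[1])<25)
for z in range(92,250,6):
    m=near&(np.abs(Q[:,2]-z)<3)
    if m.sum()>2: print(z,m.sum(),og[m].sum(),'x',np.percentile(Q[m,0],[5,50,95]),'y',np.percentile(Q[m,1],[5,95]))
E
```

```text
tcp sander [-56.  -71.7 199.9]
98 10 0 x [-58.9 -57.7 -54.9] y [-83.7 -60.1]
104 21 0 x [-59.3 -56.6 -53.5] y [-82.2 -56.7]
110 16 0 x [-59.  -56.4 -54. ] y [-82.2 -60.2]
116 20 0 x [-59.1 -56.  -53.5] y [-80.9 -56.1]
122 19 0 x [-58.7 -56.5 -54.7] y [-80.7 -56.6]
128 19 0 x [-59.7 -56.9 -53.6] y [-81.3 -57.2]
134 18 0 x [-58.2 -55.6 -53.2] y [-79.9 -57.1]
140 18 0 x [-57.5 -56.2 -53.9] y [-83.7 -59.6]
146 15 0 x [-58.3 -55.5 -53.3] y [-79.9 -55.9]
152 4 0 x [-58.8 -55.4 -53.6] y [-62.6 -56.2]
158 25 0 x [-72.2 -48.5 -41.2] y [-81.2 -52.2]
164 61 2 x [-67.1 -47.9 -41.2] y [-83.2 -52.4]
170 30 28 x [-61.5 -49.8 -47.2] y [-78.5 -57.5]
176 28 4 x [-62.1 -50.1 -46.9] y [-81.  -55.5]
182 31 14 x [-62.9 -49.1 -45.9] y [-78.  -56.1]
188 25 23 x [-62.8 -49.3 -44.9] y [-76.3 -57.1]
194 24 22 x [-53.4 -49.  -45.5] y [-80.2 -56.2]
200 30 15 x [-60.7 -48.9 -46.2] y [-84.7 -52. ]
206 28 13 x [-50.8 -48.3 -46. ] y [-91.5 -49.8]
212 40 16 x [-54.4 -48.1 -43.8] y [-85.4 -47.7]
218 34 12 x [-54.1 -48.3 -44.2] y [-86.8 -49. ]
224 38 13 x [-52.6 -48.3 -44.2] y [-90.5 -48.6]
230 40 19 x [-53.8 -48.6 -45. ] y [-86.9 -50.9]
236 50 18 x [-64.5 -51.1 -46.2] y [-89.6 -52.5]
242 36 0 x [-66.6 -48.8 -42.1] y [-92.3 -49.4]
248 51 0 x [-65.5 -52.2 -43.2] y [-92.1 -48.8]
```

```bash
python3 -m handwheel '[[[-0.4,0,0,0,0],[-0.4,0,0,0,0],[-0.4,0,1,0,0],[-0.4,0,1.7,0,0],[-0.4,0,1.7,0,0],[-0.4,0,1.7,0,0]]]'; python3 -c "
from h import *
print(sp(get_obs()['position']))"
```

```text
time_s: 9.18
position: [576.1, -125.9, 181.3]
ee_rot: [-0.096, 0.995, 0.0, -0.001]
force: [0.2, 0.3, -1.2]
opening: 23.1
[-53.15318582 -71.67289113 181.31543476]
```

```bash
python3 -m handwheel '[[[-0.15,0,0.5,0,0],[-0.15,0,1,0,0],[-0.15,0,1.5,0,0],[-0.15,0,2,0,0],[-0.15,0,2.5,0,0],[-0.15,0,3,0,0],[-0.15,0,3.5,0,0],[-0.15,0,4,0,0],[-0.15,0,4,0,0],[-0.15,0,4,0,0]]]'; python3 -c "
from h import *
print(sp(get_obs()['position']))"
```

```text
time_s: 10.02
position: [578.4, -125.5, 142.0]
ee_rot: [-0.096, 0.995, 0.0, -0.0]
force: [2.2, 1.2, -2.1]
opening: 23.2
[-50.85811796 -71.7716531  142.0127525 ]
```

```bash
python3 -m handwheel '[[[0.5,0,0,0,0],[1,0,0,0,0],[1.5,0,0,0,0],[2.1,0,0.1,0,0],[2.6,0,0.2,0,0],[3.1,0,0.35,0,0],[3.6,0,0.5,0,0],[3.6,0,0.5,0,0]]]'
python3 - <<'E'
from h import *
np.set_printoptions(precision=1,suppress=True)
o=get_obs();t=sp(o['position']); print('tcp sander',t,o['force'],o['wrist_torque'])
Q,og=scr()
m=og&(np.abs(Q[:,0]-t[0])<60)&(np.abs(Q[:,1]-t[1])<30)&(Q[:,2]>80)
for z in range(80,200,6):
    k=m&(np.abs(Q[:,2]-z)<3)
    if k.sum()>2: print(z,k.sum(),np.percentile(Q[k,0],[5,50,95]))
E
```

```text
time_s: 10.68
position: [544.3, -132.4, 138.4]
ee_rot: [-0.096, 0.995, -0.0, 0.002]
force: [5.0, 1.7, 0.1]
opening: 23.3
tcp sander [-85.6 -72.  138.4] [5.  1.7 0.1] [ 0.4 -1.4  0. ]
110 15 [-71.6 -61.1 -57.3]
116 20 [-63.9 -60.6 -56.6]
122 8 [-77.7 -67.  -56.9]
128 19 [-75.1 -66.  -63.1]
134 30 [-73.4 -67.4 -62.8]
140 29 [-75.5 -68.8 -65.7]
146 19 [-75.1 -72.4 -67.4]
152 20 [-76.7 -72.  -69.4]
158 19 [-77.7 -74.6 -71.2]
164 16 [-80.  -77.6 -73.2]
170 19 [-82.1 -79.6 -77. ]
176 14 [-89.1 -82.9 -79.2]
```

```bash
python3 -m handwheel '[[[0.5,0,0.2,0,0],[1,0,0.4,0,0],[1.4,0,0.6,0,0],[1.9,0,0.9,0,0],[2.4,0,1.2,0,0],[2.9,0,1.5,0,0],[3.0,0,1.6,0,0],[3.0,0,1.6,0,0]]]'
cat > tilt.py <<'E'
from h import *
np.set_printoptions(precision=1,suppress=True)
o=get_obs();t=sp(o['position']); print('tcp sander',t,'F',o['force'],'rot',o['ee_rot'].round(3))
Q,og=scr()
m=og&(np.abs(Q[:,0]-t[0])<60)&(np.abs(Q[:,1]-t[1])<30)&(Q[:,2]>60)
k=np.array([[z,np.median(Q[m&(np.abs(Q[:,2]-z)<3),0])] for z in range(int(t[2])-25,int(t[2])+40,6) if (m&(np.abs(Q[:,2]-z)<3)).sum()>5])
p=np.polyfit(k[:,0],k[:,1],1); print('tilt',np.degrees(np.arctan(-p[0])),'face x at grip z',np.polyval(p,t[2]+18.7), 'pts',k.tolist())
red=None
E
python3 tilt.py
```

```text
time_s: 11.4
position: [513.4, -138.4, 121.3]
ee_rot: [-0.096, 0.995, -0.0, 0.0]
force: [3.8, 0.9, 1.6]
opening: 22.9
tcp sander [-117.1  -72.   121.3] F [3.8 0.9 1.6] rot [-0.1  1.  -0.   0. ]
tilt 36.01707888604188 face x at grip z -100.55717502122286 pts [[102.0, -77.73541644612467], [108.0, -74.51522226384691], [114.0, -76.08085664876151], [120.0, -88.48436469728085], [126.0, -90.9831117962976], [132.0, -95.21159258274295], [138.0, -98.16886137773326], [144.0, -103.27019522021298], [150.0, -108.33481013098324], [156.0, -112.59789392772798]]
```

```bash
python3 -m handwheel '[[[-0.2,0,0.3,0,0],[-0.5,0,0.6,0,0],[-0.5,0,0.6,0,0],[-0.5,0,0.2,0,0],[-0.5,0,-0.3,0,0],[-0.5,0,-0.8,0,0],[-0.5,0,-1.1,0,0],[-0.5,0,-1.4,0,0],[-0.5,0,-1.4,0,0]]]'; python3 tilt.py
python3 - <<'E'
from h import *
snap('scene','s4'); c=cv2.imread('pics/s4.png')[140:320,170:360]
cv2.imwrite('pics/c4.png',cv2.resize(c,None,fx=3,fy=3,interpolation=2))
E
```

```text
time_s: 12.2
position: [516.5, -137.3, 135.1]
ee_rot: [-0.096, 0.995, 0.0, -0.002]
force: [-4.6, -1.7, -1.8]
opening: 23.1
tcp sander [-113.9  -71.5  135.1] F [-4.6 -1.7 -1.8] rot [-0.1  1.   0.  -0. ]
tilt 33.965013525204085 face x at grip z -98.19004332409988 pts [[116.0, -75.7453116543543], [122.0, -73.56576422509654], [128.0, -82.36893918400006], [134.0, -84.23629735636239], [140.0, -88.71589742822846], [146.0, -92.8947761999164], [152.0, -94.71293736620365], [158.0, -100.02933623765745], [164.0, -106.1670277829715], [170.0, -110.71915688071452]]
```

View pics/c4.png

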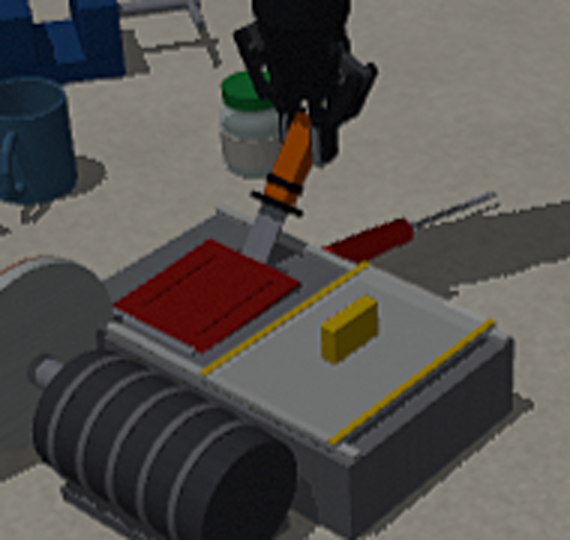

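```bash
python3 -m handwheel '[[[-0.2,0,0.4,0,0],[-0.5,0,0.8,0,0],[-0.8,0,1.2,0,0],[-1.1,0,1.5,0,0],[-1.1,0,1.5,0,0],[-1.1,0,1.5,0,0]]]'
cat >> tilt.py <<'E'
s=snap('scene'); hsv=cv2.cvtColor(s['img'],cv2.COLOR_RGB2HSV).reshape(-1,3)
r=((hsv[:,0]<7)|(hsv[:,0]>172))&(hsv[:,1]>150)&(Q[:,0]>-60)&(Q[:,0]<100)&(np.abs(Q[:,1]+70)<60)&(Q[:,2]>55)
q=Q[r]; print('red n',len(q),'x',np.percentile(q[:,0],[1,99]),'z',np.percentile(q[:,2],[1,99]))
c=q-q.mean(0); n=np.linalg.svd(c,full_matrices=False)[2][2]; n*=np.sign(n[2] if abs(n[2])>.2 else -n[0]); print('cover deg',np.degrees(np.arctan2(-n[0],n[2])))
E
python3 tilt.py
```

```text
time_s: 12.8
position: [529.3, -135.1, 119.8]
ee_rot: [-0.096, 0.995, 0.0, -0.0]
force: [-2.6, 0.5, -4.3]
opening: 23.4
tcp sander [-100.9  -71.7  119.8] F [-2.6  0.5 -4.3] rot [-0.1  1.   0.  -0. ]
tilt 35.67482976406974 face x at grip z -85.13912873514876 pts [[100.0, -62.62202734161684], [106.0, -59.79381113787926], [112.0, -61.581924129109495], [118.0, -70.36929021516383], [124.0, -74.85297309480184], [130.0, -78.94785940527306], [136.0, -84.13567761841043], [142.0, -87.76737471632393], [148.0, -91.91265496531302], [154.0, -97.01921525932207]]
red n 1218 x [-39.4  65.4] z [66.7 79.2]
cover deg -3.8187512843328335
```

```bash
python3 -m handwheel '[[[0,0,-0.4,0,0],[0,0,-0.8,0,0],[0,0,-1.2,0,0],[0,0,-1.6,0,0],[-0.1,0,-2,0,0],[-0.2,0,-2.5,0,0],[-0.3,0,-3,0,0],[-0.3,0,-3,0,0]]]'; python3 tilt.py
```

```text
time_s: 13.57
position: [532.8, -134.7, 151.5]
ee_rot: [-0.096, 0.995, -0.0, 0.001]
force: [-1.8, 0.1, -1.2]
opening: 23.2
tcp sander [-97.4 -72.1 151.5] F [-1.8  0.1 -1.2] rot [-0.1  1.  -0.   0. ]
tilt 35.00973697091637 face x at grip z -81.56086143610247 pts [[132.0, -61.43626475582771], [138.0, -55.99055605214282], [144.0, -58.89853716178478], [150.0, -67.66996434849014], [156.0, -70.8959622210745], [162.0, -75.50726723467187], [168.0, -79.74678258454381], [174.0, -83.2730620124566], [180.0, -89.26812011887291], [186.0, -94.52503040687648]]
red n 1473 x [-33.2  66.6] z [ 68.7 107.6]
cover deg -20.241385847772854
```

```bash
python3 -m handwheel '[[[-0.1,0,-0.7,0,0],[-0.3,0,-1.4,0,0],[-0.5,0,-2.1,0,0],[-0.8,0,-2.8,0,0],[-1.1,0,-3.5,0,0],[-1.5,0,-4.2,0,0],[-2,0,-4.8,0,0],[-2.5,0,-5.3,0,0],[-2.8,0,-5.5,0,0],[-2.8,0,-5.5,0,0]]]'; python3 tilt.py
```

```text
time_s: 14.5
position: [560.6, -129.2, 205.9]
ee_rot: [-0.096, 0.995, -0.0, 0.0]
force: [-0.8, 0.2, -2.2]
opening: 22.9
tcp sander [-69.  -72.  205.9] F [-0.8  0.2 -2.2] rot [-0.1  1.  -0.   0. ]
tilt 34.665287328684926 face x at grip z -52.64419937710822 pts [[186.0, -33.77842550794109], [192.0, -27.322463339598606], [198.0, -28.631371735550672], [204.0, -39.06160684748137], [210.0, -40.455453011745035], [216.0, -45.88597603921413], [222.0, -50.386461274907546], [228.0, -55.60808304858324], [234.0, -60.35413897541466], [240.0, -64.79077322160087]]
red n 1652 x [ 1.2 68.4] z [ 69.9 153.8]
cover deg -51.592435156636576
```

```bash
python3 -m handwheel '[[[-0.4,0,-0.4,0,0],[-0.9,0,-0.8,0,0],[-1.4,0,-1.1,0,0],[-1.9,0,-1.3,0,0],[-2.4,0,-1.5,0,0],[-3,0,-1.7,0,0],[-3.5,0,-1.8,0,0],[-4,0,-1.8,0,0],[-4.5,0,-1.8,0,0],[-4.5,0,-1.8,0,0]]]'; python3 tilt.py
```

```text
time_s: 15.43
position: [605.3, -120.4, 223.3]
ee_rot: [-0.096, 0.995, -0.0, 0.001]
force: [-0.8, -1.1, -2.1]
opening: 23.1
tcp sander [-23.5 -71.8 223.3] F [-0.8 -1.1 -2.1] rot [-0.1  1.  -0.   0. ]
tilt 35.3926799848776 face x at grip z -7.183631640759444 pts [[204.0, 12.924113983729026], [210.0, 18.48827014773041], [216.0, 16.270161243921855], [222.0, 7.4258339732188485], [228.0, 2.5973055866826975], [234.0, -1.1934266870242762], [240.0, -5.0548250851578675], [246.0, -9.778930509738274], [252.0, -15.292438501954425], [258.0, -19.900653674682864]]
red n 1357 x [56.3 71.4] z [ 71.9 177.4]
cover deg 97.47587794174004
```

```bash
python3 -m handwheel '[[[-0.5,0,0,0,0],[-1,0,0,0,0],[-1.5,0,0,0,0],[-2,0,0.1,0,0],[-2.2,0,0.1,0,0],[-2.2,0,0.1,0,0]]]'; python3 tilt.py
```

```text
time_s: 16.03
position: [626.3, -116.3, 222.1]
ee_rot: [-0.096, 0.995, -0.0, 0.0]
force: [-0.2, -0.2, -0.9]
opening: 23.4
tcp sander [ -2.1 -71.8 222.1] F [-0.2 -0.2 -0.9] rot [-0.1  1.  -0.   0. ]
tilt 35.67922844351451 face x at grip z 14.517376348266396 pts [[203.0, 35.97420513123159], [209.0, 40.089701863091065], [215.0, 37.04599191634573], [221.0, 28.391063657990063], [227.0, 24.969168009345708], [233.0, 20.17993811238101], [239.0, 16.11577790324123], [245.0, 11.596058248893112], [251.0, 6.402455280111855], [257.0, 1.9555829542608265]]
red n 1015 x [70.  88.9] z [ 72.8 176.8]
cover deg 81.66486700062957
```

```bash
python3 -m handwheel '[[[1,0,0,0,0],[3,0,0,0,0],[6,0,-1,0,0],[10,3,-2,0,0],[13,6,-2,0,0],[16,9,-2,0,0],[16.1,11.2,-2,0,0],[16.1,11.2,-2,0,0],[16.1,11.2,-2,0,0]]]'; python3 -m handwheel '[[[0,0,3,0,0],[0,0,6,0,0],[0,0,9,0,0],[0,0,12,0,0],[0,0,12,0,0],[0,0,12,0,0]]]'; python3 tilt.py
```

```text
time_s: 16.88
position: [445.1, -35.9, 242.7]
ee_rot: [-0.098, 0.995, 0.001, 0.001]
force: [0.2, -0.3, -1.3]
opening: 23.3
time_s: 17.38
position: [445.8, -38.4, 121.9]
ee_rot: [-0.095, 0.995, -0.001, -0.001]
force: [-0.1, -0.5, -0.5]
opening: 23.0
tcp sander [-164.5   39.   121.9] F [-0.1 -0.5 -0.5] rot [-0.1  1.  -0.  -0. ]
tilt 55.85369121584453 face x at grip z -139.60936475641 pts [[126.0, -116.02425523953099], [132.0, -129.33767583303757], [138.0, -135.88983307898292], [144.0, -145.04244565111492], [150.0, -153.25552232471674], [156.0, -161.7688944292826]]
red n 1015 x [70.2 88.5] z [ 73.3 176.5]
cover deg 81.45118888072753
```

```bash
python3 -m handwheel '[[[0,0,-4,0,0],[0,0,-8,0,0],[0,0,-12,0,0],[0,0,-12,0,0]]]'; python3 tilt.py; python3 -c "
from h import *
print(get_obs()['joints'].round(2))"
```

```text
time_s: 17.82
position: [451.1, -38.0, 251.2]
ee_rot: [-0.095, 0.995, 0.001, 0.008]
force: [0.8, 0.4, -1.4]
opening: 23.3
tcp sander [-159.1   38.5  251.2] F [ 0.8  0.4 -1.4] rot [-0.1  1.   0.   0. ]
tilt 56.86501058803239 face x at grip z -134.08146986945076 pts [[256.0, -112.62664413479874], [262.0, -124.0059407384405], [268.0, -129.52769576029], [274.0, -139.57897116923664], [280.0, -149.50015385863], [286.0, -159.6618081229946]]
red n 1017 x [70.5 89.1] z [ 73.5 176.7]
cover deg 81.37845063117702
[-0.48  0.07  0.46  2.08 -0.04  0.99  1.76]
```

```bash
python3 -m handwheel '[[[-1.3,1.9,0,7,0],[-2.6,3.8,0,14,0],[-3.9,5.7,0,21,0],[-5.2,7.6,0,28,0],[-6.5,9.5,0,35,0],[-7.8,11.4,0,42,0],[-9.1,13.3,0,49,0],[-10.4,15.2,0,56,0],[-11.7,17.1,0,63,0],[-13,19,0,70,0],[-14.3,21,0,77,0],[-15.9,24,0,84,0]]]'; python3 -m handwheel '[[[0,0,0,6,0],[0,0,0,6,0],[0,0,3,6,0],[0,0,3,6,0]]]'
python3 - <<'E'
from h import *
print(sp(get_obs()['position'])); to(sw(0,270,230),-79)
snap('scene','s5'); c=cv2.imread('pics/s5.png')[60:420,150:550]
cv2.imwrite('pics/c5.png',cv2.resize(c,None,fx=1.6,fy=1.6,interpolation=2))
E
```

```text
time_s: 18.92
position: [556.3, 226.8, 241.8]
ee_rot: [0.599, 0.801, -0.001, 0.0]
force: [0.4, -0.0, -0.6]
opening: 23.0
time_s: 19.25
position: [553.3, 226.6, 208.0]
ee_rot: [0.635, 0.772, -0.004, -0.001]
force: [-1.5, 0.0, -2.2]
opening: 23.3
[ -8.31084736 278.66967745 208.03024736]
local cm [-0.88  0.81 -2.2 ] twist 0.1 yaw -78.9 tilt z [-0.007 -0.004 -1.   ]
```

View pics/c5.png

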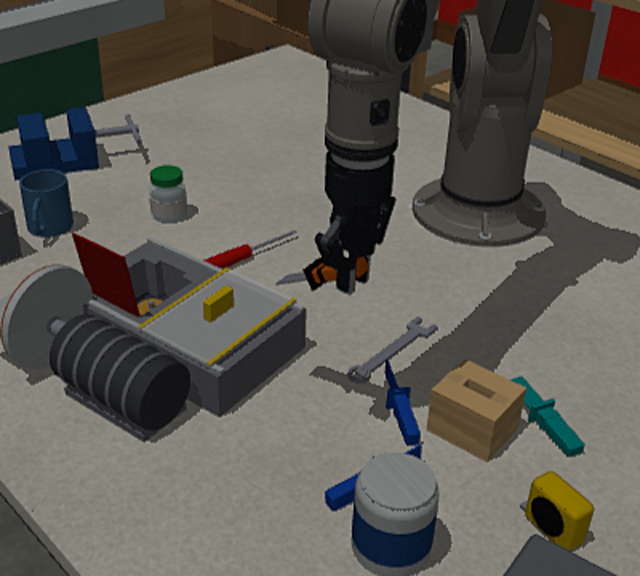

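Run:
```python
import cv2,numpy as np
a=[cv2.resize(cv2.imread(f'pics/{n}.png')[195:320,165:265],None,fx=2.6,fy=2.6) for n in('t1','t2','t3')]
cv2.imwrite('pics/cmp.png',np.hstack(a))
```

```text
(no output)
```

View pics/cmp.png

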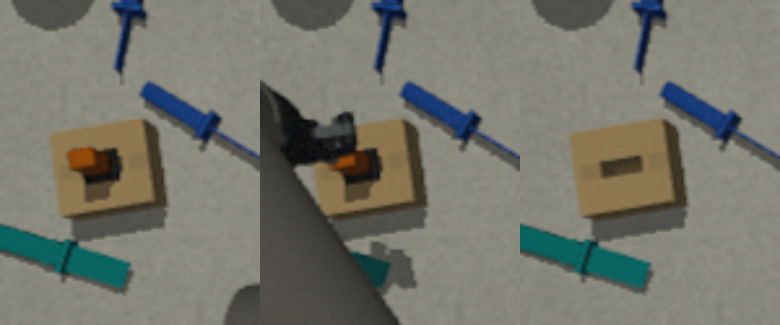

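```bash
python3 -m handwheel '[[[0,0,3,0,0],[0,0,6,0,0],[0,0,9,0,0],[0,0,11.4,0,0],[0,0,11.4,0,0],[0,0,11.4,0,0]]]'
cat > tilty.py <<'E'
from h import *
np.set_printoptions(precision=1,suppress=True)
o=get_obs();t=sp(o['position']); print('tcp sander',t,'F',o['force'])
Q,og=scr()
m=og&(np.abs(Q[:,1]-t[1])<80)&(np.abs(Q[:,0]-t[0])<40)&(Q[:,2]>30)
k=Q[m]; 
for z in range(int(t[2])-20,int(t[2])+60,6):
    a=k[np.abs(k[:,2]-z)<3]
    if len(a)>4: print(z,len(a),np.percentile(a[:,1],[5,50,95]),np.median(a[:,0]))
c=k-k.mean(0); v=np.linalg.svd(c,full_matrices=False)[2][0]; print('axis',v,'tilt',np.degrees(np.arctan2(v[1],v[2])))
E
python3 tilty.py
```

```text
time_s: 19.8
position: [555.9, 227.6, 98.6]
ee_rot: [0.636, 0.772, -0.001, -0.0]
force: [1.2, 1.0, -0.5]
opening: 23.5
tcp sander [ -5.5 279.2  98.6] F [ 1.2  1.  -0.5]
96 7 [223.1 233.5 238.5] 5.01765092909892
102 22 [226.4 235.6 253.3] 4.257619711177707
108 26 [233.4 250.  259.7] 5.529996893145036
114 17 [242.9 254.2 264.3] 5.351336565972858
126 22 [290.7 293.9 295.5] -1.9667626605491328
132 25 [283.8 291.4 294.4] -5.87586158155446
138 17 [284.2 288.8 291.9] -8.481436405783072
axis [ 0.1 -0.9 -0.5] tilt -118.45912984129494
```

```bash
python3 -m handwheel '[[[0,0,1,0,0],[0,0,2,0,0],[-1,0,2,0,0],[-2.1,0,1.6,0,0],[-2.8,0,0.7,0,0],[-3.5,0,-0.4,0,0],[-4.2,0,-1.1,0,0],[-5,0,-1.9,0,0],[-5.8,0,-2.4,0,0],[-6.7,0,-3.0,0,0],[-6.7,0,-3.0,0,0]]]'; python3 tilty.py
```

```text
time_s: 20.77
position: [570.0, 161.4, 130.5]
ee_rot: [0.637, 0.771, 0.001, 0.0]
force: [-1.0, 3.8, 0.6]
opening: 23.2
tcp sander [ -4.4 211.5 130.5] F [-1.   3.8  0.6]
110 12 [176.3 186.6 194.6] 6.597696799767213
116 7 [185.4 188.9 199.3] 8.53103409300368
122 14 [186.4 196.9 203.4] 5.816787717213536
128 7 [189.8 192.  195.8] 6.464215225899249
158 5 [224.5 224.7 226.2] -2.1951399281075084
164 34 [219.3 223.8 227.7] -5.9162930623907215
170 19 [213.7 217.4 223.1] -8.454127509356091
axis [ 0.2 -0.5 -0.8] tilt -147.6408213565728
```

```bash
python3 -m handwheel '[[[-1,0,-0.5,0,0],[-2,0,-0.9,0,0],[-3,0,-1.2,0,0],[-4,0,-1.4,0,0],[-5,0,-1.6,0,0],[-5.7,0,-1.6,0,0],[-6.3,0,-1.6,0,0],[-6.3,0,-1.6,0,0]]]'; python3 tilty.py
```

```text
time_s: 21.48
position: [581.5, 99.8, 144.5]
ee_rot: [0.637, 0.771, 0.0, 0.0]
force: [-0.3, 1.6, 1.1]
opening: 23.3
tcp sander [ -4.8 148.8 144.5] F [-0.3  1.6  1.1]
124 5 [157.3 162.3 164. ] -4.559267867017358
130 12 [146.1 158.2 160.6] 1.868395248286749
136 28 [147.5 159.6 162. ] 3.9864047107459335
142 15 [155.2 161.  162.2] -0.55006876433578
148 17 [159.3 160.7 162.8] -1.7149403966748267
154 13 [159.6 160.7 163. ] -2.302195137221087
160 15 [158.2 161.1 162.1] -4.352337304394268
166 16 [158.5 160.4 162.1] -4.119017694696419
172 15 [158.3 159.8 162.8] -3.6986863365577953
178 11 [158.6 160.2 162. ] -3.0054019626710655
184 32 [149.  158.2 162.6] -7.7595781359336495
axis [ 0.1 -0.  -1. ] tilt -179.27998136561823
```

```bash
python3 -m handwheel '[[[1,0,0,0,0],[2,0,-1,0,0],[2,0,-4,0,0],[2,0,-7,0,0],[2,0,-10,0,0],[2,0,-10,0,0]]]'; python3 -m handwheel '[[[2.1,-0.7,0,-7,0],[4.2,-1.4,0,-14,0],[6.3,-2.1,0,-21,0],[8.4,-2.8,0,-28,0],[10.5,-3.5,0,-35,0],[12.6,-4.2,0,-42,0],[14.7,-4.9,0,-49,0],[16.8,-5.6,0,-56,0],[18.9,-6.3,0,-63,0],[21,-7,0,-70,0],[23.1,-7.6,0,-77,0],[25.2,-8,0,-84,0]]]'; python3 -c "
from h import *
to([449,355.5,245],8.7)"
```

```text
time_s: 22.03
position: [580.4, 121.7, 250.7]
ee_rot: [0.636, 0.772, 0.004, 0.003]
force: [1.9, -1.1, -1.1]
opening: 23.4
time_s: 23.03
position: [449.1, 354.0, 244.3]
ee_rot: [-0.047, 0.999, -0.0, 0.0]
force: [0.3, 0.3, -0.3]
opening: 23.1
local cm [-0.    0.15 -0.07] twist -3.3 yaw 5.4 tilt z [ 0.    -0.001 -1.   ]
```

Now lower to just above the stand and measure the blade against the slot.

```bash
python3 -m handwheel '[[[0,0.1,2,-3.3,0],[0,0.1,4,-3.3,0],[0,0.1,6,-3.3,0],[0,0.1,6,-3.3,0],[0,0.1,6,-3.3,0]]]'
cat > st.py <<'E'
from h import *
np.set_printoptions(precision=1,suppress=True)
o=get_obs();p=o['position'];a=np.radians(8.7);c,n=np.cos(a),np.sin(a); S=np.array([445.7,355.0])
f=lambda P:np.c_[(P[:,0]-S[0])*c+(P[:,1]-S[1])*n,-(P[:,0]-S[0])*n+(P[:,1]-S[1])*c,P[:,2]]
print('tcp stand',f(p[None])[0],o['force']); to([449,355.5,170],8.7)
s=snap('scene','s6'); Q=f(cloud(s).reshape(-1,3)); t=f(p[None])[0]
for z in range(73,180,6):
    m=(np.abs(Q[:,2]-z)<3)&(np.abs(Q[:,0])<32)&(np.abs(Q[:,1])<32)
    if m.sum()>3: print(z,m.sum(),'x',np.percentile(Q[m,0],[5,50,95]),'y',np.percentile(Q[m,1],[5,95]))
hsv=cv2.cvtColor(s['img'],cv2.COLOR_RGB2HSV).reshape(-1,3)
T=(np.abs(Q[:,2]-70)<4)&(np.abs(Q[:,0])<60)&(np.abs(Q[:,1])<60)&(hsv[:,1]>60); print('stand top',np.percentile(Q[T],[1,99],axis=0))
E
python3 st.py
```

```text
time_s: 23.45
position: [449.6, 353.5, 183.7]
ee_rot: [-0.073, 0.997, -0.001, -0.001]
force: [0.2, 0.9, -1.0]
opening: 23.5
tcp stand [  3.6  -2.1 183.7] [ 0.2  0.9 -1. ]
local cm [0.  0.2 1.4] twist -0.3 yaw 8.4 tilt z [-0. -0. -1.]
73 146 x [-29.    6.2  29.3] y [-28.3  28.2]
85 16 x [-2.6 -1.2  0.5] y [-12.9   9.1]
91 27 x [-3.2 -1.5  2. ] y [-12.8  12.1]
97 28 x [-2.6 -0.9  1.5] y [-10.9  11.4]
103 31 x [-2.2 -0.4  1.6] y [-13.2  11.7]
109 29 x [-3.9 -0.4  2.1] y [-11.6  11.7]
115 33 x [-2.1  0.1  2.4] y [-11.9   9.3]
121 33 x [-2.2  0.9  2.5] y [-12.1  11.9]
127 27 x [-2.   0.7  3.2] y [-11.7  10.9]
133 17 x [-0.2  2.5  3.5] y [-11.9  12.9]
145 25 x [-7.8 13.1 15.5] y [-13.9  16.8]
151 106 x [-9.4  8.7 16.6] y [-14.7  16.2]
157 30 x [-0.9  8.6 11.7] y [-11.4  11.4]
163 42 x [-2.8  8.9 11.7] y [-11.6  11.6]
169 40 x [-1.9  9.3 10.7] y [-11.   11.5]
175 34 x [ 4.4  9.7 12.1] y [-9.  12.1]
stand top [[-38.4 -43.4  66.1]
 [ 42.4  46.   72.4]]
```

```bash
python3 -m handwheel '[[[-0.1,0.1,1,0,0],[-0.1,0.1,2,0,0],[-0.1,0.1,3,0,0],[-0.1,0.1,4,0,0],[-0.1,0.1,5,0,0],[-0.1,0.1,6,0,0],[-0.1,0.1,6.8,0,0],[-0.1,0.1,7.2,0,0],[-0.1,0.1,7.2,0,0],[-0.1,0.1,7.2,0,0]]]'; python3 st.py
```

```text
time_s: 24.33
position: [451.4, 354.8, 112.2]
ee_rot: [-0.072, 0.997, -0.0, -0.0]
force: [0.8, -0.1, -1.9]
opening: 23.1
tcp stand [  5.6  -1.  112.2] [ 0.8 -0.1 -1.9]
local cm [ 0.2  0.1 -5.8] twist -0.4 yaw 8.3 tilt z [-0. -0. -1.]
73 116 x [-28.2  14.4  29.9] y [-29.   29.4]
79 99 x [-7.8 11.  19.2] y [-14.6  17. ]
85 30 x [-1.4 11.  13.7] y [-7.6 12.7]
91 37 x [-2.4 10.7 14.2] y [-11.1  12.9]
97 31 x [-1.2 11.  13.2] y [-7.7 13.1]
103 28 x [ 8.2 11.8 13.4] y [-8.5 11.7]
109 23 x [ 9.4 11.3 14.6] y [-10.7  11.6]
115 48 x [ 9.1 12.6 16.4] y [-16.2  18.6]
121 53 x [ 5.1 12.5 17.5] y [-21.5  23.9]
127 63 x [ 3.5 13.3 17.5] y [-19.9  25.1]
133 66 x [ 3.6 12.8 17.7] y [-22.   25.5]
139 68 x [ 3.1 13.  17.5] y [-21.7  25.1]
145 65 x [ 5.  13.  17.2] y [-20.7  25.2]
151 96 x [-1.9 11.  17.8] y [-17.5  20.4]
157 65 x [-2.  13.3 18.1] y [-29.6  27.6]
163 85 x [-3.1 12.3 18.9] y [-30.4  29.2]
169 51 x [-4.5 15.1 18.5] y [-28.6  29.6]
175 38 x [-5.3 14.6 22.2] y [-18.4  23.8]
stand top [[-37.8 -43.3  66.1]
 [ 42.7  46.1  72.8]]
```

```bash
python3 -m handwheel '[[[0.2,0,0.2,0,0],[0.2,0,0.4,0,0],[0.2,0,0.6,0,0],[0.2,0,0.8,0,0],[0.2,0,0.8,0,0]]]'
```

```text
time_s: 24.8
position: [449.5, 355.0, 108.0]
ee_rot: [-0.072, 0.997, 0.001, 0.0]
force: [-9.5, -6.2, 31.1]
opening: 23.6
```

```bash
python3 -m handwheel '[[[0,0,-0.2,0,0],[0,0,-0.35,0,0],[0,0,-0.35,0,0.5],[0,0,-0.35,0,0.5],[0,0,-0.35,0,0.5],[0,0,-0.35,0,0.5]]]'; python3 -m handwheel '[[[0,0,-2,0,0.5],[0,0,-5,0,0.5],[0,0,-9,0,0.5],[0,0,-13,0,0.5],[0,0,-13,0,0.5]]]'; python3 -m handwheel '[[[8,-10,-3,0,0.5],[8,-20,-3,0,0.5],[8,-20,-3,0,0.5],[8,-20,-3,0,0.5],[8,-20,-3,0,0.5],[8,-20,-3,0,0.5],[8,-20,-3,0,0.5],[8,-20,-3,0,0.5],[8,-20,-3,0,0.5]]]'; python3 st.py
python3 - <<'E'
from h import *
snap('top','t7'); a=cv2.imread('pics/s6.png')[130:400,140:540]; b=cv2.imread('pics/t7.png')[80:330,150:450]
C=np.zeros((600,800,3),np.uint8); C[:338,:500]=cv2.resize(a,(500,338),interpolation=2); C[345:595,:300]=b; 
C[345:595,310:610]=cv2.resize(cv2.imread('pics/t7.png')[210:310,160:280],(300,250)); cv2.imwrite('pics/c7.png',C)
E
```

```text
time_s: 25.3
position: [449.3, 354.5, 107.4]
ee_rot: [-0.072, 0.997, -0.0, -0.0]
force: [-0.4, -0.6, 0.1]
opening: 42.9
time_s: 25.72
position: [452.9, 357.3, 245.7]
ee_rot: [-0.072, 0.997, 0.004, 0.005]
force: [1.1, 0.1, 0.8]
opening: 42.9
time_s: 26.47
position: [399.3, 146.5, 267.7]
ee_rot: [-0.073, 0.997, 0.0, 0.0]
force: [0.4, 0.4, -0.1]
opening: 42.5
tcp stand [ -77.4 -199.1  267.7] [ 0.4  0.4 -0.1]
local cm [-8.  19.9  9.8] twist -0.3 yaw 8.4 tilt z [ 0.  0. -1.]
73 181 x [-25.9   9.8  28.6] y [-28.2  27.6]
79 47 x [-0.3  9.1 17.2] y [-9.6 16.2]
85 32 x [-2.4  9.  11.9] y [-9.3 12.8]
91 42 x [-5.9  8.6 10.9] y [-10.3  13. ]
97 31 x [-2.2  8.5 11.6] y [-9.1 13.1]
103 29 x [-3.5  8.  10.7] y [-6.6 13.5]
109 37 x [-0.8  8.6 12.1] y [-8.3 12.9]
115 31 x [-0.6  8.6 11.2] y [-7.8 12.7]
121 29 x [-3.   8.8 11.2] y [-7.3 13.1]
127 41 x [ 0.7  8.2 11.4] y [-8.3 13. ]
133 30 x [-3.7  7.9 10.5] y [-7.4 13.2]
139 35 x [-0.2  8.3 11.3] y [-8.1 13.1]
145 74 x [-6.4  4.  10.6] y [-8.  12.3]
151 13 x [-3.5  1.5 10.4] y [-7. 12.]
stand top [[-38.4 -43.2  66.1]
 [ 42.3  45.9  73.3]]
```

View pics/c7.png

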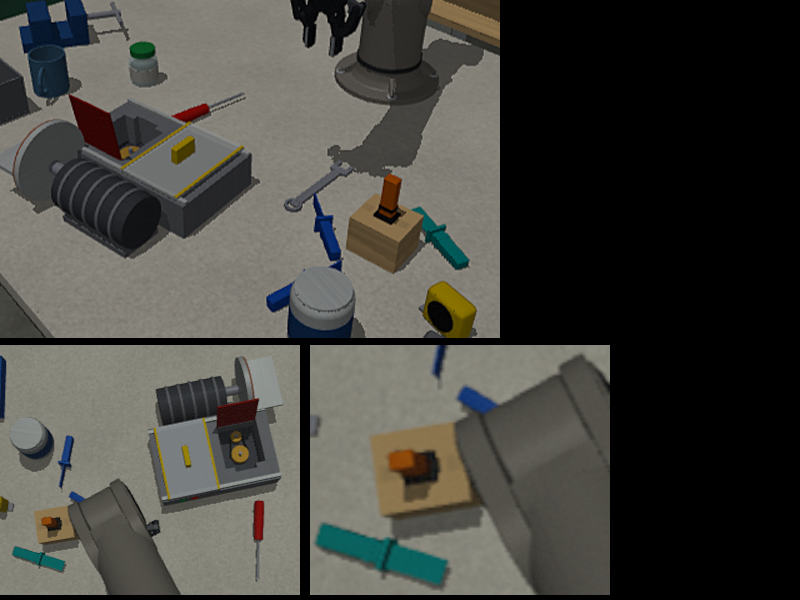

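```bash
python3 - <<'E'
from h import *
s=snap('top'); P=cloud(s);Z=P[...,2];h=cv2.cvtColor(s['img'],cv2.COLOR_RGB2HSV)
m=(h[...,0]>20)&(h[...,0]<35)&(h[...,1]>150)&(Z>95); m[:150]=0;m[230:]=0;m[:,:300]=0;m[:,420:]=0
v,u=np.nonzero(m); r=cv2.minAreaRect(plane(s,u,v,112)[:,:2].astype(np.float32)); print('tab',sp([*r[0],112]),r)
E
python3 tilt.py | tail -2
```

```text
tab [  1.12959947  72.48392552 112.        ] ((601.921630859375, 25.981632232666016), (51.364498138427734, 12.506025314331055), 10.908869743347168)
tcp sander [-174.9  229.4  267.5] F [-0.6 -0.1 -0.5] rot [-0.1  1.  -0.  -0. ]Traceback (most recent call last):
  File "tilt.py", line 7, in <module>
    p=np.polyfit(k[:,0],k[:,1],1); print('tilt',np.degrees(np.arctan(-p[0])),'face x at grip z',np.polyval(p,t[2]+18.7), 'pts',k.tolist())
                 ~^^^^^
IndexError: too many indices for array: array is 1-dimensional, but 2 were indexed
```

Guard is still at its stop (tab at sander y ≈ 72 mm, 70 expected). The cover stands upright and the scraper is in its stand, so I'm handing in.

```bash
python3 -c "
from plant import *
print(close_job())"
```

```text
the job is handed in; nothing more can be done
None
```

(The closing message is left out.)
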